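# Scan the job card, then click the ring carriage home under the microscope camera

### The arm

A 7-joint arm with a two-finger parallel gripper is mounted at the origin on the work surface. World frame = base frame: x ahead of the robot, y to its left, z up, the work surface at z = 0. Lengths are in m, angles in rad, forces in N, time in s.
With the tool pointing down it reaches from about 0.4 to 0.9 m from the base axis. Payload 5.5 kg.
Tool frame: the origin (TCP) lies midway between the tips of the shut fingers; the grasp point (between the pads) lies manip.grip_point_offset behind it (manip.grip_point_offset is the distance from the TCP to the grasp point, in m); y points along the fingers, z is the direction in which the jaws open and shut, and the axes are right-handed (so a half turn about y gives the same grasp; the last joint's range is limited). The gripper opens to 85 mm and grips with 20 to 120 N. Pads are 22 mm wide; open, the fingers measure 114 mm over their backs; the gripper's body (76 mm by 85 mm) begins 54 mm behind the grasp point. The pads swing forward as they close: fully open they stand 13 mm farther back than shut.
Start: joints at [1.404, 0.501, -0.427, 1.55, 0.221, 1.138, -0.21], TCP at [0.271, -0.591, 0.231] pointing down, gripper open.
Joint ranges: [-2.88, 2.88], [-0.31, 2.03], [-1.54, 1.56], [0.2, 2.42], [-1.41, 4.55], [0.19, 2.02], [-2.57, 2.57]. Speed limits (rad/s): [2.57, 2.57, 3.14, 3.14, 3.14, 3.14, 3.14].

### API

Orientations are given as a unit quaternion [w, x, y, z].
In Python, from rig import manip, optics gives the robot as it stands.
- The arm moves only by the shell command python3 -m creep 'ROWS' [OPENING] [FORCE]. ROWS is JSON, one flat list of numbers, 4 for each row, row after row: the shift along the world's x, y, z in mm, then the turn about the world's z in rad. In form: [tx, ty, tz, twist, tx, ty, tz, twist, ...]. A call has 1 to 10 rows; each row shifts and turns the pose as measured when the row begins; what a row does not reach is not made up. A row lasts 1/12 s, in which the tool goes at most 41.7 mm and 7.16 degrees, less where a joint would pass 70% of its speed; a pose out of reach is approached as far as the arm can. A call with a gripper value outside its range is refused whole. OPENING is the finger opening in mm, from 0 to 85.4, set as the call begins (- or left out, the last holds). The fingers move at their own pace and stop on an object; FORCE is the grip in N (left out, the last holds). Time passes only in rows, so rows that do not move let the fingers close. It gives the time, the measured TCP pose, the force and the opening at its end, in the units of the state.
- manip.get_state(): the state, without advancing time (a new reading comes with each control period).
- optics.camera(name): name is "scene" or "top"; returns the picture (420x560x3 uint8, blue, green, red); there is no depth.
- optics.camera_model(name): a dict with "vfov" (degrees; the focal length in pixels is half the picture's height over the tangent of half this angle, whatever the lens; pixels are square), "cx", "cy" (the principal point, pixels), "k1" (the pictures are not rectified: a ray, as slopes to the right and down, at radius r is drawn at 1 + k1 r^2 times it, then the intrinsics apply), "rvec" (rotation vector, rad) and "tvec" (3), from world to camera coordinates, as OpenCV has them. Camera axes: x right, y down, z forward; pixel columns grow to the right and rows downward; lengths in m; the calibration is good to about 2 mm. A picture is of the moment at which its call begins. camera_model takes no time and is no camera call.
- manip.job_done(): hands the job in, once; it reports no verdict.
The state is a dict: "time_s": time; "qpos": joint angles; "joint_vel": joint speeds; "tau": joint torques, N m; "eef_pos": TCP position; "eef_rot": TCP orientation; "ft_force": force on the tool from outside, world axes, zero at the start; "moment": the same for the moment, N m; "width": finger opening in m.
Only numpy, scipy, OpenCV 4.12 (cv2) and the standard library are available. Lean on these libraries where they do the work, as an engineer would, in place of code of your own. Each camera call takes 0.05 s, during which the arm holds its last target. There are 200 camera calls.

### The job

Book a ring in for its record picture: pick the hand scanner up from its charging pad, aim its window at the barcode on the job card and hold it steady there for a good second, then lay it gently back on the pad and let go. Then grip the red knob of the ring carriage and slide it in under the microscope camera until you feel the ball catch drop into its notch, without running on past it. Finish while still gripping the knob, with the carriage sitting still at the notch for the picture; leave the tin, the jar and the hammer where they are.

Things in the scene. Friction and masses are not known exactly. Their poses are not given: they have to be found in the camera images.
- scanner: hand-held barcode scanner lying flat, loose, about 0.11 kg: white body x -62 to +30 mm, 32 wide, 28 high, then a grey head to x +61 mm, 44 wide, 30 high. Origin: centre of the underside; x points out of the window (the way it reads), z up. Balances about 3 mm ahead of the origin; grip it across y near the origin. Reads by itself, no trigger, a barcode 50 to 200 mm in front of its window
- window (a point): centre of the scanner's reading window, 62 mm along x from the scanner's origin and 15 mm above its underside; the beam leaves along the scanner's x axis
- pad: charging pad of the scanner: flat black rubber plate 160 x 84 mm, 6 mm thick, fixed. Origin: centre of its underside; x is its long direction. The scanner lies on it at the start, about in its middle and along it, its head towards the pad's +x end
- label: barcode label on a job card, 56 mm wide (y), 28 mm high (x, up the slope). Origin: centre of the printed face, about 79 mm above the bench; z points out of the face, towards the robot's side and upward (the card slopes 55 degrees from the bench). A scanner held level and pointed at it straight on meets it at 35 degrees to its z; it reads up to 55 degrees
- stand: black slanted stand that holds the job card, 92 mm wide, about 110 mm high, fixed. Origin: centre under it; the card faces its -x side, towards the robot
- carriage: ring carriage: grey plate 196 x 56 mm, 10 mm thick, its top 40 mm above the bench, with the ring clamp and the knob on it. Origin: on the plate's underside below the ring. +x is the direction in which it slides in, z up. It moves only along x, on a straight level rail; sliding takes about 1 N. At the start it is 40 to 100 mm short of the notch; the rail ends 18 mm or more beyond the notch
- knob (a point): centre (mid-height) of the red upright round knob on the near end of the carriage, 18 mm diameter, 45 mm high, standing on the plate; this point is 62 mm above the bench. Free all round and above. Axes as the carriage's
- ring (a point): centre of the gold ring in its wooden clamp on the carriage, 155 mm ahead (+x) of the knob's axis, 76 mm above the bench; its axes are those of the carriage
- lens (a point): middle of the lens underside of the microscope camera, 150 mm above the bench; x is the sliding direction. The ball of the catch sits in the camera's foot, whose place along the rail varies. It drops into the 8 mm notch when the ring is straight below the lens. Leaving the notch takes 7 to 10 N; within 3 mm of it a carriage left free is drawn in. The rail goes on beyond it
- tin: round flat steel tin with a window lid, 69 mm diameter, 25 mm high, loose; origin centre of its underside. Leave it
- jar: small closed amber jar, 42 mm diameter, 52 mm high, loose; origin centre of its underside. Leave it
- hammer: small hammer 220 mm long lying along its x on the bench, loose. Leave it
There are look-alikes about, which are no part of the job. Of the things like the stand, leave any that is green; of the rest the smaller one is meant. Leave any purple look-alike of the scanner alone.

How it is judged:
On the way, in this order (a step that is already met when the one before it is completed fails the run):
1. the held scanner is aimed at the barcode from reading distance and held still (contact force between the fingers and scanner above 1 N and contact force between scanner and pad below 0.01 N and x of label in the frame of window between 0.045 and 0.205 m and y of label in the frame of window between -0.02 and 0.02 m and z of label in the frame of window between -0.012 and 0.012 m and angle between the x axis of scanner and the z axis of label, either way round below 0.97 rad and linear speed of scanner below 0.02 m/s and angular speed of scanner below 0.15 rad/s), for 0.8 s.
2. the scanner lies flat on its charging pad again, let go (contact force between scanner and pad above 0.3 N and contact force between the fingers and scanner below 0.05 N and horizontal distance between scanner and pad below 0.04 m and angle between scanner's own z axis and vertical below 0.1 rad and linear speed of scanner below 0.02 m/s), for 0.2 s.
3. the carriage is held by its knob with the ball in the notch (contact force between the fingers and carriage above 2 N and distance between the grasp point and knob below 0.04 m and x of ring in the frame of lens between -0.002 and 0.002 m and linear speed of carriage below 0.005 m/s), for 0.3 s.
At the end, for the whole second after the job is handed in: Fingers grip the knob (over 2 N), carriage still, ring within 2 mm of straight below the lens along the rail (ball in its notch); scanner flat, still on its pad, centres within 40 mm; tin and jar within 15 mm, hammer within 20 mm of their starts (all of step 3 and contact force between scanner and pad above 0.3 N and horizontal distance between scanner and pad below 0.04 m and angle between scanner's own z axis and vertical below 0.1 rad and linear speed of scanner below 0.02 m/s and distance of each of tin, jar from where it was at the start of the episode below 0.015 m and distance of hammer from where it was at the start of the episode below 0.02 m); the arm keeps its last pose, push and grip.
It fails at once if the carriage is run on past its notch by more than 8 mm (x of ring in the frame of lens above 0.008 m).
It fails at once if the scanner is dropped (height (world z) of scanner above 0.022 m and contact force between the fingers and scanner below 0.02 N).
It fails at once if the tin, the jar or the hammer is pushed about (distance of any of tin, jar from where it was at the start of the episode above 0.03 m or distance of hammer from where it was at the start of the episode above 0.04 m).
It also fails if it takes over 58 s, if anything falls off the work surface, if the arm or the gripper's body presses on something with over 40 N, if the wrist force passes 120 N, or if a joint passes its speed limit or range.

## Working session

There is one attempt and no reset: what is moved stays moved. The work goes in short steps, Python scripts to look and compute and a shell command to move; the robot and the scene stay as the last step left them, time stands still between calls to the robot, and variables do not carry over. Pictures are saved under pics/ and viewed, about 8 in all and at most 12, crops included, and the job is handed in when it is done.

```bash
mkdir -p pics; ls
python3 - <<'E'
from rig import manip, optics
import cv2
print(manip.get_state(), manip.grip_point_offset)
for n in ("scene","top"):
    cv2.imwrite(f"pics/{n}0.png",optics.camera(n)); print(n,optics.camera_model(n))
E
```

```text
pics
{'time_s': 0.0, 'qpos': array([ 1.40418781,  0.5018423 , -0.42675558,  1.55146938,  0.22080936,
        1.13827321, -0.2103    ]), 'joint_vel': array([ 0.00217937, -0.00022698, -0.00152439,  0.00059218,  0.000781  ,
       -0.00105958,  0.0010723 ]), 'tau': array([-2.54200091e-05, -5.69523096e+01, -5.81658974e+00, -2.80936718e+01,
        1.06652253e-02,  1.18633336e-02,  3.35411528e-05]), 'eef_pos': array([ 0.2705023 , -0.59027653,  0.2302516 ]), 'eef_rot': array([ 0.15067291, -0.15093518,  0.69151077, -0.69016599]), 'ft_force': array([ 0.39729939, -0.53435698, -0.58170653]), 'moment': array([ 0.03531856, -0.01785613,  0.02863398]), 'width': 0.08543295205800693} 0.0187
scene {'vfov': 54.40601769417395, 'cx': 282.29095412070575, 'cy': 206.71869566399238, 'k1': 0.012989536710307363, 'rvec': array([ 1.70248321,  1.77833901, -0.74971604]), 'tvec': array([ 0.02039696, -0.32127515,  1.47137178])}
top {'vfov': 57.92816220547743, 'cx': 279.6339362086552, 'cy': 210.80649002040275, 'k1': -0.02032917403233105, 'rvec': array([ 2.19130178, -2.13894648,  0.17950174]), 'tvec': array([-0.02275405,  0.57166761,  1.13902407])}
```

View pics/scene0.png

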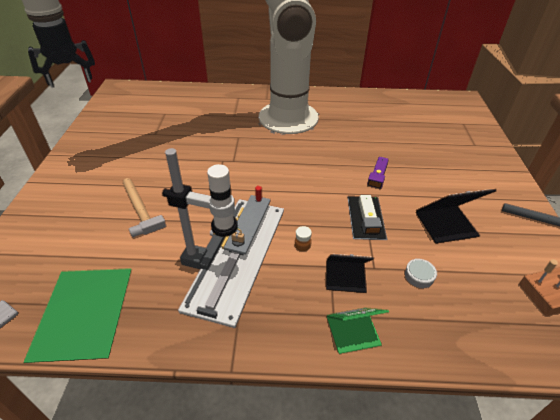

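View pics/top0.png

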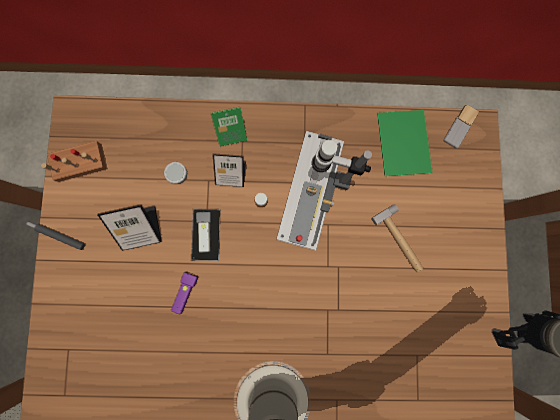

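The top view shows the scanner on its pad at (206,234), the small black stand at (228,170), the green one at (228,127), the large black one at (133,227) and the carriage knob at (299,238). The hammer is at right. I'll zoom in.

```bash
cat > h.py <<'E'
import numpy as np, cv2
from rig import manip, optics
def cam(n):
    m=optics.camera_model(n); f=210/np.tan(np.radians(m['vfov']/2))
    R=cv2.Rodrigues(m['rvec'])[0]
    K=np.array([[f,0,m['cx']],[0,f,m['cy']],[0,0,1.]]); return K,np.array([m['k1'],0,0,0.]),R,m['rvec'],m['tvec']
def ray(n,p):
    K,d,R,_,t=cam(n); u=cv2.undistortPoints(np.array([[p]],float),K,d)[0,0]
    return -R.T@t, R.T@np.r_[u,1]
def onz(n,p,z):
    o,d=ray(n,p); return o+d*(z-o[2])/d[2]
def tri(p_top,p_scene):
    o1,d1=ray('top',p_top); o2,d2=ray('scene',p_scene)
    s=np.linalg.lstsq(np.c_[d1,-d2],o2-o1,rcond=None)[0]
    a,b=o1+s[0]*d1,o2+s[1]*d2; return (a+b)/2,np.linalg.norm(a-b)*1e3
def proj(n,P):
    K,d,R,r,t=cam(n); return cv2.projectPoints(np.array(P,float).reshape(-1,3),r,t,K,d)[0][:,0]
E
python3 - <<'E'
import cv2
t=cv2.imread('pics/top0.png'); s=cv2.imread('pics/scene0.png')
cv2.imwrite('pics/tc.png',cv2.resize(t[120:265,180:380],None,fx=4,fy=4,interpolation=cv2.INTER_CUBIC))
cv2.imwrite('pics/sc.png',cv2.resize(s[150:330,180:390],None,fx=3.3,fy=3.3,interpolation=cv2.INTER_CUBIC))
E
```

```text
(no output)
```

View pics/tc.png

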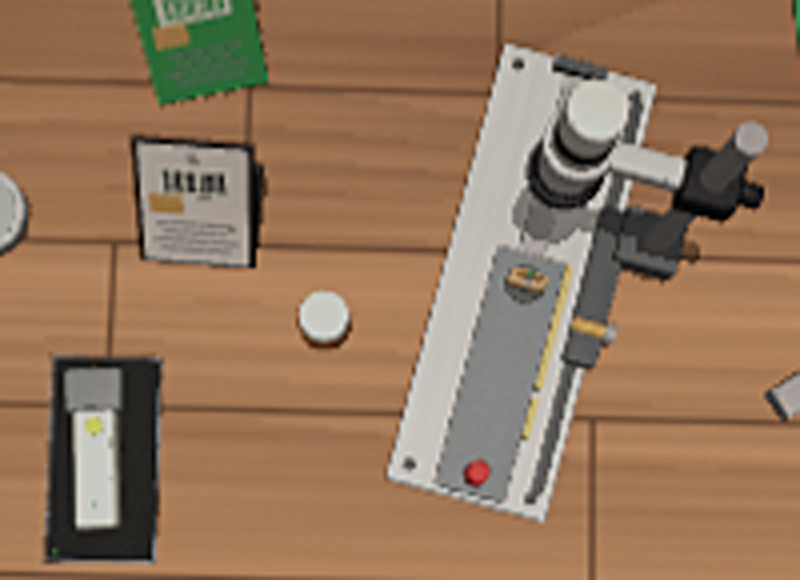

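View pics/sc.png

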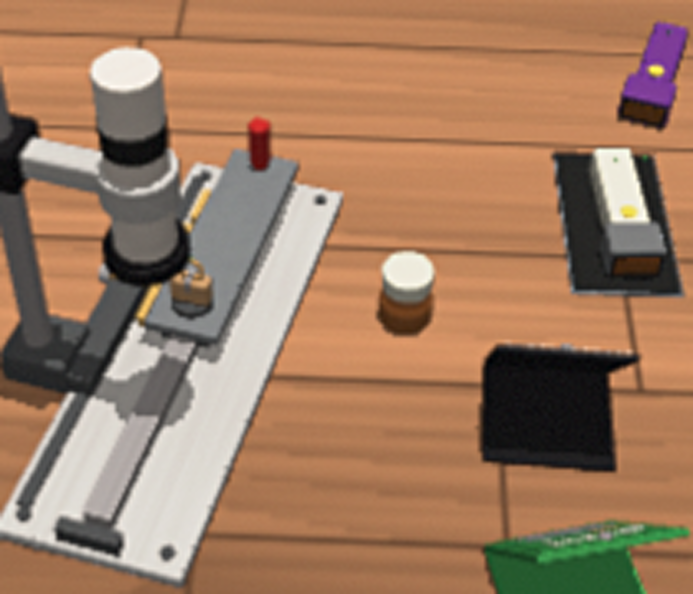

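The crops show the scanner's head pointing away from the robot, with the body at crop (97,468) and the head at (94,388). The barcode is at crop (194,183), the knob top at (477,471), the ring clamp at (527,278) and the lens column to the upper right. Next I'll work out the poses.

```bash
cat > m.py <<'E'
from h import *
np.set_printoptions(precision=4,suppress=True)
t=cv2.imread('pics/top0.png'); s=cv2.imread('pics/scene0.png')
c=lambda x,y:(180+(x+.5)/4-.5,120+(y+.5)/4-.5)
e=lambda x,y:(180+(x+.5)/3.3-.5,150+(y+.5)/3.3-.5)
# scanner body: bright mask
roi=np.zeros(t.shape[:2],np.uint8); roi[210:256,194:216]=1
m=((t.min(2)>150)&(roi>0)).astype(np.uint8)
ct=max(cv2.findContours(m,0,2)[0],key=cv2.contourArea); r=cv2.minAreaRect(ct); print('body rect',r)
bp=[onz('top',p,.034)[:2] for p in cv2.boxPoints(r)]; print('body corners',bp)
print('body centre',onz('top',r[0],.034))
print('head far edge mid',onz('top',c(94,367),.036),'body near end',onz('top',c(96,528),.034))
mp=((t.max(2)<60)&(roi*0+1>0)); 
print('pad corners',[onz('top',c(*p),.006)[:2] for p in [(53,356),(161,357),(156,562),(46,561)]])
print('label',onz('top',c(194,183),.079),'card lower corners',onz('top',c(145,262),.03),onz('top',c(254,267),.03))
print('card upper',onz('top',c(133,138),.11),onz('top',c(255,147),.11))
kt=onz('top',c(478,471),.0845); print('knob top',kt, 'scene',onz('scene',e(260,124),.0845))
print('ring',onz('top',c(529,277),.076))
ca=[onz('top',c(*p),.040)[:2] for p in [(497,244),(571,268),(509,502),(436,481)]]; print('carriage corners',ca)
bl=[onz('top',c(*p),.01)[:2] for p in [(388,478),(505,43),(545,520),(655,88)]]
for a,b in [(ca[3],ca[0]),(ca[2],ca[1]),(bl[0],bl[1]),(bl[2],bl[3])]: print('yaw',np.arctan2(*(b-a)[::-1]))
print('column top',tri(c(600,108),e(128,66)))
print('lens scene z.15',onz('scene',e(145,248),.150))
print('jar',onz('top',c(325,316),.052)); print('hammer',onz('top',(384,214),.02),onz('top',(418,268),.02))
E
python3 m.py
```

```text
body rect ((203.5, 237.0), (28.0, 9.0), 90.0)
body corners [array([0.5282, 0.239 ]), array([0.5289, 0.2113]), array([0.4429, 0.2073]), array([0.4423, 0.2347])]
body centre [0.4854 0.2231 0.034 ]
head far edge mid [0.5644 0.2278 0.036 ] body near end [0.4407 0.2206 0.034 ]
pad corners [array([0.5763, 0.2658]), array([0.5777, 0.1803]), array([0.4161, 0.1773]), array([0.4149, 0.2628])]
label [0.7016 0.1517 0.079 ] card lower corners [0.6494 0.193  0.03  ] [0.6478 0.1074 0.03  ]
card upper [0.7266 0.1947 0.11  ] [0.7224 0.1043 0.11  ]
knob top [ 0.488  -0.0671  0.0845] scene [ 0.4879 -0.0659  0.0845]
ring [ 0.6368 -0.1044  0.076 ]
carriage corners [array([ 0.6696, -0.083 ]), array([ 0.6521, -0.1415]), array([ 0.4677, -0.0949]), array([ 0.4825, -0.0385])]
yaw -0.23337833589379656
yaw -0.2473942240434449
yaw -0.23993224975771138
yaw -0.24160623750544738
column top (array([ 0.6984, -0.1196,  0.3053]), np.float64(2.760518206996009))
lens scene z.15 [ 0.6902 -0.1226  0.15  ]
jar [0.6066 0.0501 0.052 ]
hammer [ 0.5731 -0.3421  0.02  ] [ 0.405  -0.4477  0.02  ]
```

```bash
cat >> h.py <<'E'
def st():
    from scipy.spatial.transform import Rotation as Ro
    S=manip.get_state(); q=S['eef_rot']; R=Ro.from_quat(np.r_[q[1:],q[0]]).as_matrix(); z=R[:,2]
    print('t %.2f'%S['time_s'],'pos mm',np.round(S['eef_pos']*1e3,1),'down',np.round(R[:,1],3),'jaw yaw %.3f'%np.arctan2(z[1],z[0]),'F',np.round(S['ft_force'],2),'w mm %.1f'%(S['width']*1e3),'q7 %.2f'%S['qpos'][6])
E
python3 -c "
from h import *
st()"
python3 -m creep '[11,39,0,0, 11,39,0,0, 11,39,0,0, 11,39,0,0, 11,39,0,0, 11,39,0,0, 11,39,0,0, 11,39,0,0, 11,39,0,0, 11,39,0,0]' 75 30; python3 -c "
from h import *
st()"
```

```text
t 0.10 pos mm [ 270.6 -590.4  230.4] down [-0.001  0.002 -1.   ] jaw yaw -1.141 F [-0.15 -0.72  0.05] w mm 85.0 q7 -0.21
time_s: 0.93
eef_pos: [0.3712, -0.1959, 0.2239]
eef_rot: [0.142, -0.146, 0.694, -0.691]
ft_force: [1.2, 0.1, -0.0]
width: 0.075
t 0.93 pos mm [ 371.2 -195.9  223.9] down [-0.007  0.003 -1.   ] jaw yaw -1.161 F [ 1.16  0.06 -0.01] w mm 75.0 q7 -0.81
```

```bash
python3 -m creep '[12,39,0,-0.04, 12,39,0,-0.04, 12,39,0,-0.04, 12,39,0,-0.04, 12,39,0,-0.04, 12,39,0,-0.04, 12,39,0,-0.04, 12,39,0,-0.04, 12,39,0,-0.04, 12,39,0,0]' 75 30; python3 -c "
from h import *
st()"
```

```text
time_s: 1.77
eef_pos: [0.4876, 0.2039, 0.2233]
eef_rot: [-0.007, 0.011, -0.706, 0.708]
ft_force: [0.4, -0.3, 0.3]
width: 0.0751
t 1.77 pos mm [487.6 203.9 223.3] down [-0.006 -0.002 -1.   ] jaw yaw -1.545 F [ 0.4  -0.29  0.27] w mm 75.1 q7 -2.28
```

```bash
python3 -m creep '[8,10,-30,0.025, 8,10,-30,0, 0,0,-38,0, 0,0,-30,0, 0,0,-20,0, 0,0,0,0]' 75 30
python3 - <<'E'
from h import *
st(); a=optics.camera('top')[190:270,160:260]; b=optics.camera('scene')[150:250,320:420]
cv2.imwrite('pics/g1.png',np.hstack([cv2.resize(a,(400,320),interpolation=2),cv2.resize(b,(320,320),interpolation=2)]))
E
```

```text
time_s: 2.27
eef_pos: [0.5042, 0.2413, 0.0702]
eef_rot: [0.023, -0.024, 0.71, -0.704]
ft_force: [0.3, -0.3, -0.2]
width: 0.0752
t 2.27 pos mm [504.2 241.3  70.2] down [-0.002  0.009 -1.   ] jaw yaw -1.503 F [ 0.34 -0.32 -0.17] w mm 75.2 q7 -2.45
```

View pics/g1.png

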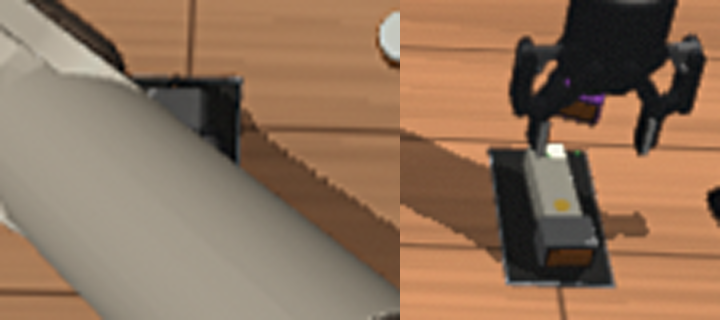

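The gripper stands to the right of the scanner (+y), which agrees with the reading of 241 against 224 mm. I'll correct that and descend.

```bash
python3 -m creep '[0,-9,0,0, 0,-8,0,0, 0,0,-15,-0.015, 0,0,-15,0, 0,0,-8,0, 0,0,0,0]' 75 30; python3 -c "
from h import *
st()"
```

```text
time_s: 2.87
eef_pos: [0.514, 0.2223, 0.0436]
eef_rot: [0.024, -0.01, 0.711, -0.702]
ft_force: [-1.6, 0.4, -1.4]
width: 0.075
t 2.87 pos mm [514.  222.3  43.6] down [ 0.019  0.013 -1.   ] jaw yaw -1.523 F [-1.56  0.38 -1.44] w mm 75.0 q7 -2.47
```

```bash
python3 -m creep '[0,0,0,0, 0,0,0,0]'; python3 -c "
from h import *
st(); print(manip.get_state()['qpos'])"
```

```text
time_s: 3.03
eef_pos: [0.5144, 0.2218, 0.0441]
eef_rot: [0.024, -0.01, 0.711, -0.702]
ft_force: [0.5, 0.4, -0.6]
width: 0.075
t 3.03 pos mm [514.4 221.8  44.1] down [ 0.019  0.013 -1.   ] jaw yaw -1.523 F [ 0.45  0.38 -0.59] w mm 75.0 q7 -2.47
[ 0.07129973  0.66006976 -0.67583802  1.91825951  0.59612374  0.74673813
 -2.4689979 ]
```

Joint 7 is saturating at its limit, so I'll raise the tool and make a half turn, which gives the same grasp.

```bash
python3 -m creep '[0,0,30,0, 0,0,20,0.1, -2,0,0,0.12, -2,0,0,0.12, -2,0,0,0.12, -2,0,0,0.12, -2,0,0,0.12, 0,0,0,0.12, 0,0,0,0.12, 0,0,0,0.12]';python3 -m creep '[0,0,0,0.12, 0,0,0,0.12, 0,0,0,0.12, 0,0,0,0.12, 0,0,0,0.12, 0,0,0,0.12, 0,0,0,0.12, 0,0,0,0.12, 0,0,0,0.12, 0,0,0,0.12]'; python3 -c "
from h import *
st(); print(manip.get_state()['qpos'])"
```

```text
time_s: 3.87
eef_pos: [0.5063, 0.2249, 0.1035]
eef_rot: [0.392, -0.377, 0.6, -0.587]
ft_force: [-0.3, -0.3, -0.5]
width: 0.075
time_s: 4.7
eef_pos: [0.51, 0.2254, 0.11]
eef_rot: [0.664, -0.654, 0.265, -0.248]
ft_force: [0.9, -0.6, -0.2]
width: 0.0751
t 4.70 pos mm [510.  225.4 110. ] down [-0.017  0.021 -1.   ] jaw yaw 0.829 F [ 0.85 -0.58 -0.21] w mm 75.1 q7 -0.34
[ 0.42076743  0.86984785 -1.2518772   1.86174978  0.89722967  1.13080987
 -0.33843079]
```

```bash
python3 -m creep '[0,0,0,0.11, -1,0,0,0.11, -1,0,0,0.11, -1,0,0,0.11, -1,0,0,0.11, -1,0,0,0.11, 0,0,0,0.06, 0,0,0,0, 0,0,0,0]'; python3 -c "
from h import *
st(); print(manip.get_state()['qpos'])"
```

```text
time_s: 5.45
eef_pos: [0.5081, 0.2253, 0.1143]
eef_rot: [0.709, -0.705, 0.001, 0.014]
ft_force: [0.2, 0.6, 0.0]
width: 0.0748
t 5.45 pos mm [508.1 225.3 114.3] down [-0.022  0.006 -1.   ] jaw yaw 1.589 F [0.21 0.59 0.02] w mm 74.8 q7 0.35
[ 0.45139756  0.97391735 -1.37127308  1.8534272   0.99983498  1.25292916
  0.34615996]
```

```bash
python3 -m creep '[-2,0,-20,0.02, -2,0,-25,0.01, -1,0,-20,0, 0,0,-15,0, 0,0,-8,0, 0,0,0,0, 0,0,0,0]'; python3 -c "
from h import *
st(); print(manip.get_state()['qpos'])"
```

```text
time_s: 6.03
eef_pos: [0.5062, 0.2256, 0.026]
eef_rot: [0.709, -0.705, -0.007, 0.018]
ft_force: [-0.7, -0.3, 0.4]
width: 0.075
t 6.03 pos mm [506.2 225.6  26. ] down [-0.016  0.006 -1.   ] jaw yaw 1.606 F [-0.69 -0.34  0.4 ] w mm 75.0 q7 0.29
[ 0.39924375  1.06773364 -1.25071022  1.89613131  1.13530696  1.14098705
  0.29186059]
```

Good. I'll go down another 13 mm, settle, then close on it.

```bash
python3 -m creep '[-1,-1,-7,0, -1,0,-6,0, 0,0,0,0]' && python3 -m creep '[0,0,0,0, 0,0,0,0, 0,0,0,0, 0,0,0,0, 0,0,0,0, 0,0,0,0, 0,0,0,0, 0,0,0,0]' 20 30; python3 -c "
from h import *
st()"
```

```text
time_s: 6.28
eef_pos: [0.5056, 0.2253, 0.0142]
eef_rot: [0.71, -0.704, -0.008, 0.016]
ft_force: [0.3, 0.4, -0.7]
width: 0.075
time_s: 6.95
eef_pos: [0.5066, 0.2257, 0.0157]
eef_rot: [0.71, -0.704, -0.008, 0.015]
ft_force: [0.6, 0.2, -2.0]
width: 0.0315
t 6.95 pos mm [506.6 225.7  15.7] down [-0.01   0.008 -1.   ] jaw yaw 1.604 F [ 0.6   0.16 -1.96] w mm 31.5 q7 0.28
```

```bash
python3 -m creep '[0,0,10,0, 0,0,20,0, 0,0,20,0, 4,-14,8,-0.01, 4,-20,0,-0.01, 4,-20,0,-0.01, 2,-12,0,-0.01, 0,-4,0,0, 0,0,0,0, 0,0,0,0]'
python3 - <<'E'
from h import *
st(); a=optics.camera('top')[140:250,180:280]; b=optics.camera('scene')[160:300,300:440]
cv2.imwrite('pics/g2.png',np.hstack([cv2.resize(a,(400,440),interpolation=2),cv2.resize(b,(392,440),interpolation=2)]))
E
```

```text
time_s: 7.78
eef_pos: [0.5196, 0.1556, 0.0822]
eef_rot: [0.711, -0.703, 0.004, 0.002]
ft_force: [-0.6, -0.5, -0.8]
width: 0.0314
t 7.78 pos mm [519.6 155.6  82.2] down [-0.008  0.01  -1.   ] jaw yaw 1.568 F [-0.64 -0.48 -0.81] w mm 31.4 q7 0.41
```

View pics/g2.png

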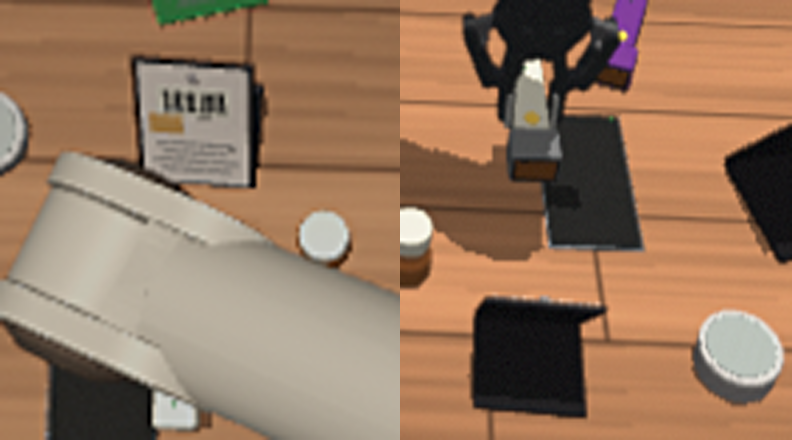

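```bash
python3 -m creep '[0,-2,-5,0, 0,-1,-3,0, 0,0,0,0, 0,0,0,0]'
python3 - <<'E'
from h import *
st(); b=optics.camera('scene')
o=onz('scene',(300+135/2.8,160+168/3.143),.0875); print('window before',o)
r=b[180:240,330:370].astype(int)
m=((r[...,2]-r[...,0]>30)&(r[...,2]<130)).astype(np.uint8)
n,l,s,c=cv2.connectedComponentsWithStats(m); 
for i in range(1,n):
  if s[i,4]>20: print(s[i],onz('scene',c[i]+[330,180],.079))
E
```

```text
time_s: 8.22
eef_pos: [0.5181, 0.1561, 0.0732]
eef_rot: [0.711, -0.703, 0.002, 0.005]
ft_force: [-0.2, 0.4, -0.9]
width: 0.0311
t 8.22 pos mm [518.1 156.1  73.2] down [-0.009  0.012 -1.   ] jaw yaw 1.574 F [-0.24  0.42 -0.89] w mm 31.1 q7 0.40
window before [0.57645679 0.15892827 0.0875    ]
[  0  27  21  33 496] [0.61333738 0.1343794  0.079     ]
[11 34 14  5 70] [0.57667026 0.15825524 0.079     ]
```

```bash
python3 -m creep '[0,-5,0,-0.02, 0,-3,0,-0.01, 0,0,0,0, 0,0,0,0, 0,0,0,0, 0,0,0,0, 0,0,0,0]'; python3 -m creep '[0,0,0,0, 0,0,0,0, 0,0,0,0, 0,0,0,0, 0,0,0,0, 0,0,0,0, 0,0,0,0, 0,0,0,0, 0,0,0,0, 0,0,0,0]';  python3 -c "
from h import *
st(); b=optics.camera('scene')
r=b[180:240,330:370].astype(int)
m=((r[...,2]-r[...,0]>30)&(r[...,2]<130)).astype(np.uint8)
n,l,s,c=cv2.connectedComponentsWithStats(m)
for i in range(1,n):
  if 20<s[i,4]<200: print(s[i],onz('scene',c[i]+[330,180],.079))
"
```

```text
time_s: 8.85
eef_pos: [0.5181, 0.1474, 0.0733]
eef_rot: [0.711, -0.703, 0.014, -0.007]
ft_force: [0.7, -1.1, -1.1]
width: 0.0314
time_s: 9.68
eef_pos: [0.5181, 0.1478, 0.0734]
eef_rot: [0.711, -0.703, 0.013, -0.007]
ft_force: [1.0, -0.2, -0.8]
width: 0.0313
t 9.68 pos mm [518.1 147.8  73.4] down [-0.009  0.013 -1.   ] jaw yaw 1.542 F [ 1.05 -0.2  -0.77] w mm 31.3 q7 0.39
[ 7 33 14  6 68] [0.576459   0.14883319 0.079     ]
```

```bash
python3 -m creep '[0,0,0,0, 0,0,0,0, 0,0,0,0, 0,0,0,0, 0,0,0,0, 0,0,0,0, 0,0,0,0, 0,0,0,0, 0,0,0,0, 0,0,0,0]'; python3 -m creep '[-3,15,8,0.01, -3,20,0,0.02, -3,20,0,0.02, -2,13,0,0, 0,6,0,0, 0,0,0,0, 0,0,0,0]';  python3 -c "
from h import *
st()"
```

```text
time_s: 10.57
eef_pos: [0.5181, 0.1478, 0.0734]
eef_rot: [0.711, -0.703, 0.013, -0.007]
ft_force: [0.6, -0.5, -0.3]
width: 0.0313
time_s: 11.15
eef_pos: [0.5057, 0.2283, 0.0844]
eef_rot: [0.712, -0.702, -0.006, 0.011]
ft_force: [-0.0, -0.3, -1.5]
width: 0.0312
t 11.15 pos mm [505.7 228.3  84.4] down [-0.009  0.014 -1.   ] jaw yaw 1.595 F [-0.02 -0.27 -1.47] w mm 31.2 q7 0.32
```

```bash
python3 -m creep '[0,-2,-15,0, 0,-1,-18,0, 0,0,-14,0, 0,0,-8,0, 0,0,-5,0, 0,0,0,0, 0,0,0,0]';  python3 -c "
from h import *
st()"
```

```text
time_s: 11.73
eef_pos: [0.5064, 0.22, 0.0179]
eef_rot: [0.711, -0.703, -0.003, 0.01]
ft_force: [0.1, -0.3, -0.3]
width: 0.0316
t 11.73 pos mm [506.4 220.   17.9] down [-0.01   0.011 -1.   ] jaw yaw 1.589 F [ 0.15 -0.31 -0.25] w mm 31.6 q7 0.27
```

```bash
python3 -m creep '[0,0,-2,0, 0,0,-1,0, 0,0,0,0]';  python3 -c "
from h import *
st()"
```

```text
time_s: 11.98
eef_pos: [0.5069, 0.2201, 0.0158]
eef_rot: [0.711, -0.703, -0.003, 0.009]
ft_force: [0.2, -0.3, -0.6]
width: 0.0315
t 11.98 pos mm [506.9 220.1  15.8] down [-0.009  0.012 -1.   ] jaw yaw 1.588 F [ 0.2  -0.29 -0.58] w mm 31.5 q7 0.27
```

```bash
python3 -m creep '[0,0,-1,0, 0,0,0,0]'; python3 -m creep '[0,0,0,0, 0,0,0,0, 0,0,0,0, 0,0,0,0, 0,0,0,0, 0,0,0,0, 0,0,0,0]' 75; python3 -m creep '[0,0,10,0, 0,0,25,0, 0,0,35,0, 0,0,38,0, 0,0,30,0]';  python3 -c "
from h import *
st();print(manip.get_state()['qpos'])"
```

```text
time_s: 12.15
eef_pos: [0.5075, 0.2207, 0.0158]
eef_rot: [0.711, -0.703, -0.004, 0.009]
ft_force: [-0.9, -1.0, -1.5]
width: 0.0316
time_s: 12.73
eef_pos: [0.5085, 0.2215, 0.0168]
eef_rot: [0.712, -0.702, -0.005, 0.008]
ft_force: [0.6, 0.1, 0.6]
width: 0.0751
time_s: 13.15
eef_pos: [0.5028, 0.2188, 0.1546]
eef_rot: [0.71, -0.704, -0.001, 0.014]
ft_force: [0.6, -0.1, 0.3]
width: 0.0749
t 13.15 pos mm [502.8 218.8 154.6] down [-0.018  0.009 -1.   ] jaw yaw 1.591 F [ 0.63 -0.08  0.31] w mm 74.9 q7 0.38
[ 0.49486391  0.92350813 -1.43027737  1.84900896  0.9421445   1.29242777
  0.37720614]
```

```bash
python3 -m creep '[-2,-25,0,-0.03, -2,-38,0,-0.03, -2,-38,0,-0.03, -2,-38,0,-0.03, -2,-38,0,-0.03, -2,-38,0,-0.03, -2,-35,0,-0.03, 0,-20,0,-0.03, 0,0,0,0, 0,0,0,0]' 70 60;  python3 - <<'E'
from h import *
st();print(manip.get_state()['qpos'])
t=optics.camera('top'); s=optics.camera('scene'); np.set_printoptions(precision=4,suppress=True)
cv2.imwrite('pics/g3.png',np.hstack([cv2.resize(t[195:275,180:300],(480,320),interpolation=2),cv2.resize(s[150:250,200:300],(320,320),interpolation=2)]))
for n,im in (('top',t),('scene',s)):
    i=im.astype(int); m=((i[...,2]>120)&(i[...,1]<70)&(i[...,0]<70)).astype(np.uint8); m[:150]=0;m[:, :200]=0; m[:,340:]=0
    k,l,q,c=cv2.connectedComponentsWithStats(m)
    for j in range(1,k):
        if q[j,4]>8: print(n,q[j],c[j],onz(n,c[j],.0845 if n=='top' else .062))
E
```

```text
time_s: 13.98
eef_pos: [0.4877, -0.0559, 0.1717]
eef_rot: [0.708, -0.697, 0.078, -0.079]
ft_force: [-0.3, -0.2, -0.3]
width: 0.0703
t 13.98 pos mm [487.7 -55.9 171.7] down [ 0.004  0.016 -1.   ] jaw yaw 1.348 F [-0.26 -0.21 -0.28] w mm 70.3 q7 0.65
[ 1.1327327   0.8169058  -1.49399054  1.98346774  0.86684993  1.22606497
  0.65148602]
scene [255 186   7   4  16] [257.875 187.625] [ 0.4635 -0.0699  0.062 ]
```

View pics/g3.png

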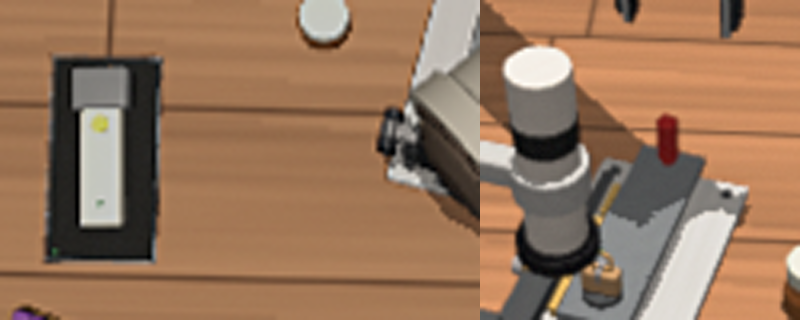

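The scanner lies well centred on the pad, and the knob is still untouched. I'll descend over it.

```bash
python3 -m creep '[0,-5,-15,0, 0,-5,-25,0, 0,-1,-25,0, 0,0,-15,0, 0,0,0,0, 0,0,0,0]';  python3 - <<'E'
from h import *
st();print(manip.get_state()['qpos'])
E
```

```text
time_s: 14.58
eef_pos: [0.4883, -0.0569, 0.0875]
eef_rot: [0.71, -0.697, 0.07, -0.073]
ft_force: [0.3, -0.5, 0.3]
width: 0.0701
t 14.58 pos mm [488.3 -56.9  87.5] down [ 0.007  0.018 -1.   ] jaw yaw 1.369 F [ 0.27 -0.46  0.33] w mm 70.1 q7 0.59
[ 1.05795119  0.90363349 -1.35108073  2.04129421  1.00798555  1.10530974
  0.59498664]
```

```bash
python3 -m creep '[0,-6,0,-0.02, 0,-4,0,-0.02, 0,0,0,0, 0,-1,-12,0, 0,-1,-14,0, 0,0,-10,0, 0,0,0,0, 0,0,0,0]';  python3 - <<'E'
from h import *
st()
E
```

```text
time_s: 15.25
eef_pos: [0.4912, -0.0686, 0.0522]
eef_rot: [0.708, -0.695, 0.082, -0.09]
ft_force: [-0.6, 0.0, 0.1]
width: 0.0699
t 15.25 pos mm [491.2 -68.6  52.2] down [ 0.014  0.017 -1.   ] jaw yaw 1.327 F [-0.61  0.    0.07] w mm 69.9 q7 0.54
```

Now I'll close on the knob.

```bash
python3 -m creep '[-2,0,-2,0, 0,0,0,0]' && python3 -m creep '[0,0,0,0, 0,0,0,0, 0,0,0,0, 0,0,0,0, 0,0,0,0, 0,0,0,0, 0,0,0,0, 0,0,0,0, 0,0,0,0, 0,0,0,0]' 5 60;  python3 - <<'E'
from h import *
st()
o=optics.camera('scene'); cv2.imwrite('pics/s4.png',o)
cv2.imwrite('pics/g4.png',cv2.resize(o[150:290,180:320],(560,560),interpolation=2))
E
```

```text
time_s: 15.42
eef_pos: [0.4891, -0.0684, 0.0502]
eef_rot: [0.709, -0.695, 0.082, -0.09]
ft_force: [0.6, -0.1, -0.5]
width: 0.0702
time_s: 16.25
eef_pos: [0.49, -0.0673, 0.0517]
eef_rot: [0.709, -0.695, 0.08, -0.09]
ft_force: [0.5, 1.3, -1.6]
width: 0.0163
t 16.25 pos mm [490.  -67.3  51.7] down [ 0.017  0.017 -1.   ] jaw yaw 1.330 F [ 0.51  1.3  -1.62] w mm 16.3 q7 0.54
```

View pics/g4.png

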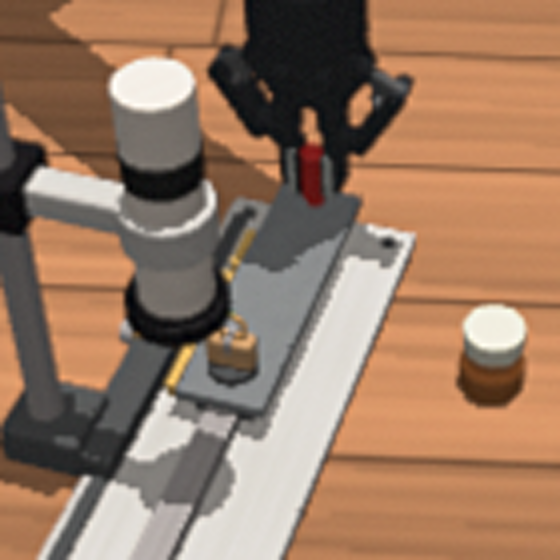

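Gripped (width 16.3 mm). The lens is about 55–62 mm ahead, so I'll slide the first ~38 mm briskly and then creep.

```bash
python3 -m creep '[3,-0.7,0,0, 6,-1.5,0,0, 8,-2,0,0, 8,-2,0,0, 6,-1.5,0,0, 3,-0.7,0,0, 0,0,0,0, 0,0,0,0]';  cat > c.py <<'E'
from h import *
st(); p=manip.get_state()['eef_pos']; u=np.array([.971,-.238]); print('slid mm',((p[:2]-[.490,-.0673])@u)*1e3,'side',((p[:2]-[.490,-.0673])@[.238,.971])*1e3,'F along',manip.get_state()['ft_force'][:2]@u)
E
python3 c.py
```

```text
time_s: 16.97
eef_pos: [0.5131, -0.0731, 0.0516]
eef_rot: [0.707, -0.697, 0.086, -0.081]
ft_force: [-2.1, 0.6, 0.0]
width: 0.0167
t 16.97 pos mm [513.1 -73.1  51.6] down [-0.005  0.016 -1.   ] jaw yaw 1.335 F [-2.1   0.65  0.  ] w mm 16.7 q7 0.58
slid mm 23.77991239310757 side -0.17124981842546547 F along -2.1946895594219784
```

```bash
python3 -m creep '[4,-1,0,0, 5,-1.2,0,0, 5,-1.2,0,0, 4,-1,0,0, 0,0,0,0]'
python3 - <<'E'
exec(open('c.py').read())
cv2.imwrite('pics/g5.png',cv2.resize(optics.camera('scene')[180:290,180:290],(550,550),interpolation=2))
E
```

```text
time_s: 17.38
eef_pos: [0.5263, -0.0765, 0.0517]
eef_rot: [0.707, -0.698, 0.088, -0.077]
ft_force: [5.0, 0.0, -3.8]
width: 0.0165
t 17.38 pos mm [526.3 -76.5  51.7] down [-0.014  0.015 -1.   ] jaw yaw 1.337 F [ 4.95  0.   -3.75] w mm 16.5 q7 0.61
slid mm 37.44630994023965 side -0.2864094584149376 F along 4.805928678373653
```

View pics/g5.png

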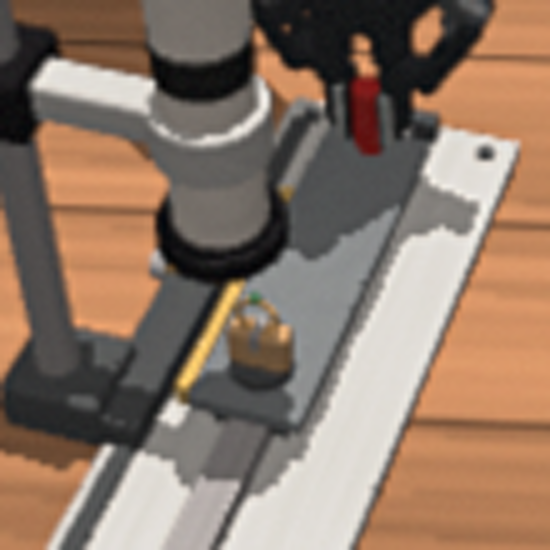

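```bash
python3 - <<'E'
from h import *
u=np.array([.971,-.238]);k=np.array([.488,-.067])+.0374*u
P=lambda x,y:(180+x/5-.4,180+y/5-.4)
L=onz('scene',P(223,243),.150); L2=onz('scene',P(223,237),.150); r=onz('scene',P(257,312),.076)
print(L,L2,r,k+.155*u)
for l in (L,L2):
  for q in (r[:2],k+.155*u): print((l[:2]-q)@u*1e3,(l[:2]-q)@[.238,.971]*1e3)
E
python3 -m creep '[2,-0.5,0,0, 2,-0.5,0,0, 2,-0.5,0,0, 0,0,0,0]'; python3 c.py
```

```text
[ 0.70002085 -0.11992636  0.15      ] [ 0.69654285 -0.12041428  0.15      ] [ 0.67257929 -0.11422943  0.076     ] [ 0.6748204 -0.1127912]
28.001623353236464 0.9993756041987425
26.167802966552422 -0.9305317350057343
24.740614527673838 -0.3021565579274339
22.906794140989803 -2.23206389713191
time_s: 17.77
eef_pos: [0.5299, -0.0774, 0.0517]
eef_rot: [0.707, -0.698, 0.089, -0.075]
ft_force: [3.4, -0.6, -2.2]
width: 0.0167
t 17.77 pos mm [529.9 -77.4  51.7] down [-0.018  0.015 -1.   ] jaw yaw 1.338 F [ 3.45 -0.58 -2.17] w mm 16.7 q7 0.62
slid mm 41.18599254169684 side -0.31073524709942724 F along 3.484014056075912
```

```bash
python3 -m creep '[3,-0.75,0,0, 4,-1,0,0, 4,-1,0,0, 3,-0.75,0,0, 0,0,0,0]'; python3 c.py
```

```text
time_s: 18.18
eef_pos: [0.5394, -0.0799, 0.0517]
eef_rot: [0.706, -0.698, 0.092, -0.071]
ft_force: [2.6, 0.1, -0.9]
width: 0.0166
t 18.18 pos mm [539.4 -79.9  51.7] down [-0.028  0.015 -1.   ] jaw yaw 1.340 F [ 2.59  0.08 -0.93] w mm 16.6 q7 0.63
slid mm 50.911676747007654 side -0.4443309608014815 F along 2.496005998947689
```

```bash
python3 -m creep '[2,-0.5,0,0, 2,-0.5,0,0, 0,0,0,0]'; python3 c.py
```

```text
time_s: 18.43
eef_pos: [0.5419, -0.0804, 0.0516]
eef_rot: [0.706, -0.698, 0.093, -0.07]
ft_force: [0.2, 1.1, 0.8]
width: 0.0166
t 18.43 pos mm [541.9 -80.4  51.6] down [-0.031  0.015 -0.999] jaw yaw 1.340 F [0.2  1.14 0.78] w mm 16.6 q7 0.64
slid mm 53.51438885333133 side -0.397920837891497 F along -0.08005928516874838
```

```bash
python3 -m creep '[1.2,-0.3,0,0, 0,0,0,0]'|grep eef_pos; python3 c.py; python3 -m creep '[1.2,-0.3,0,0, 0,0,0,0]' >/dev/null; python3 c.py; python3 -m creep '[1.2,-0.3,0,0, 0,0,0,0]' >/dev/null; python3 c.py
```

```text
eef_pos: [0.5428, -0.0807, 0.0517]
t 18.60 pos mm [542.8 -80.7  51.7] down [-0.032  0.015 -0.999] jaw yaw 1.340 F [-0.29 -0.24 -0.26] w mm 16.0 q7 0.64
slid mm 54.4483889450993 side -0.47504632391231866 F along -0.2227556219365942
t 18.77 pos mm [543.7 -80.9  51.7] down [-0.032  0.015 -0.999] jaw yaw 1.340 F [-1.33  0.44  0.48] w mm 16.6 q7 0.64
slid mm 55.40785217712795 side -0.4536293728299341 F along -1.3935023569384057
t 18.93 pos mm [545.  -81.2  51.6] down [-0.032  0.015 -0.999] jaw yaw 1.340 F [-0.42  0.23 -0.13] w mm 16.4 q7 0.64
slid mm 56.742352111724635 side -0.4311554033447282 F along -0.4621209287248945
```

```bash
for i in 1; do :; done; python3 -m creep '[1.2,-0.3,0,0, 0,0,0,0]' >/dev/null; python3 c.py|tail -1; python3 -m creep '[1.2,-0.3,0,0, 0,0,0,0]' >/dev/null; python3 c.py|tail -1; python3 -m creep '[1.2,-0.3,0,0, 0,0,0,0]' >/dev/null; python3 c.py
```

```text
slid mm 58.951721700637144 side -0.4568293893476606 F along 1.6694547958162365
slid mm 61.54901139299645 side -0.4731231520855011 F along 0.0020090747628290495
t 19.43 pos mm [549.9 -82.5  51.6] down [-0.031  0.015 -0.999] jaw yaw 1.340 F [-0.    1.2   1.19] w mm 16.4 q7 0.65
slid mm 61.79299261469143 side -0.4694485797110508 F along -0.28910242338378955
```

The carriage jumped ahead twice (steps of 2.2 and 2.6 mm for 1.2 commanded), then held back to 0.24 mm. That is the ball dropping in at ~61.7 mm. A small push will test the resistance.

```bash
python3 -m creep '[1,-0.25,0,0, 0,0,0,0]' >/dev/null; python3 c.py|tail -1; python3 -m creep '[0,0,0,0, 0,0,0,0]' >/dev/null; python3 c.py|tail -1; python3 -m creep '[-1,0.25,0,0, 0,0,0,0]' >/dev/null; python3 c.py|tail -1; python3 -m creep '[0,0,0,0, 0,0,0,0,0,0,0,0]' >/dev/null; python3 c.py
```

```text
slid mm 61.8095383968715 side -0.4621895352983404 F along -1.7329109028818843
slid mm 61.81512266794979 side -0.5014368373093964 F along -2.463024185629923
slid mm 61.757564570080085 side -0.4944291515060796 F along -2.418319324480996
t 20.18 pos mm [549.9 -82.5  51.6] down [-0.031  0.015 -0.999] jaw yaw 1.340 F [-1.2   1.26  1.02] w mm 16.6 q7 0.65
slid mm 61.739237625954026 side -0.4835948043523178 F along -1.467010067000761
```

It resists both ways, so the ball is in. Hold, take a final look at the scene, then hand in.

```bash
python3 -m creep '[0,0,0,0, 0,0,0,0, 0,0,0,0, 0,0,0,0, 0,0,0,0, 0,0,0,0]' >/dev/null
python3 - <<'E'
exec(open('c.py').read())
s=optics.camera('scene'); t=optics.camera('top'); 
cv2.imwrite('pics/f.png',np.hstack([cv2.resize(s[120:300,110:450],(510,270)),cv2.resize(t[120:280,160:320],(270,270))]))
E
```

```text
t 20.68 pos mm [549.9 -82.5  51.6] down [-0.031  0.015 -0.999] jaw yaw 1.340 F [-1.29  0.96  1.24] w mm 15.9 q7 0.65
slid mm 61.766075466566654 side -0.47476327257932327 F along -1.4833700742225606
```

View pics/f.png

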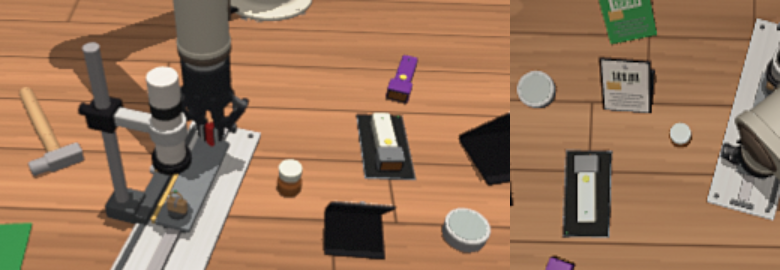

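The final view shows the scanner flat in the middle of its pad, and the jar, tin and hammer where they were. The knob is gripped, with the ring in the lens area.

```bash
python3 -c "
from rig import manip
print(manip.job_done())"
```

```text
the job is handed in; nothing more can be done
None
```

The job is handed in, at about 20.7 s on the robot's clock, with the gripper still holding the knob and the carriage in the notch. The hand-in reported no verdict.

- **Scanner:** I held it with its window about 125 mm in front of the barcode on the small black stand. By my measurement it was about 4 mm off sideways and level in height. It stayed still for over 1.5 s, then I laid it back on the pad and let go. The last picture shows it flat and near the middle of the pad.
- **Carriage:** I slid it in about 61.8 mm. The catch drew it forward, then it stopped, and it resisted 1 mm nudges both ways, moving less than 0.1 mm. My camera estimates put the lens at 55 to 65 mm, which agrees only roughly. The nudges, not the cameras, are my evidence for the notch, and the 2 mm limit was not measured directly.
- **At hand-in:** the carriage was still, the fingers stood at about 16 mm on the 18 mm knob under a 60 N grip command, and the tin, jar and hammer looked unmoved by eye; I did not re-measure them.
- **What went wrong on the way:** joint 7 ran into its limit before the first grasp, so I made a half turn and regripped the same way. The tool also ended about 0.03 rad off vertical, which I could not correct with the moves available.

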